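Dip the airbrush compressor's oil and show the rod level

ROBOT

A 6-joint arm with a two-finger parallel gripper is mounted at the origin on a cart in front of the work surface, level with it; the furniture and walls round the work are solid. World frame = base frame: x ahead of the robot, y to its left, z up, the work surface at z = 0. Lengths are in m, angles in rad, forces in N, time in s.
With the tool pointing down it reaches from about 0.275 to 0.975 m from the base axis. Payload 8.4 kg.
Tool frame: the origin (TCP) lies midway between the tips of the shut fingers; the grasp point (between the pads) lies 19 mm behind it; z points along the fingers, y is the line along which they close (so a half turn about z gives the same grasp; the last joint's range is limited). The gripper opens to 92 mm and grips with 3 to 60 N. Pads are 20 mm wide; open, the fingers measure 128 mm over their backs; the gripper's body (75 mm by 189 mm) begins 69 mm behind the grasp point.
Start: joints at [1.311, 0.353, 1.633, -0, 1.155, -0.002], TCP at [0.159, 0.604, 0.215] pointing down, gripper open.
Joint ranges: [-2.63, 2.63], [-0.92, 2.1], [0.06, 2.66], [-1.3, 4.44], [0, 2.69], [-3.02, 3.02]. Speed limits (rad/s): [2.22, 2.22, 2.79, 3.14, 3.14, 3.14].

INTERFACE

Orientations are given as a rotation vector (axis times angle).
In Python, from workcell import state, grab_frame, calibration, job_done gives the robot as it stands. The module is installed in compiled form; this text tells all that it offers.
- The arm moves only by the tool drive_tool, never from a script. Its argument "motion" is text: rows parted by semicolons, each of 7 numbers parted by spaces: the finger opening in m, from 0 to 0.0919, then the shift along the tool's x, y, z in m, then the turn, a rotation vector about the tool's x, y, z in units of 6 degrees (1.0 is 6 degrees). In form: grip x y z wx wy wz; .... A call has 1 to 12 rows; each row shifts and turns the commanded pose from where the row before left it, along the tool's axes as they then stand; what a row does not reach is not made up. A row lasts 1/8 s, in which the tool goes at most 62.5 mm and 10.7 degrees, less where a joint would pass 70% of its speed; a pose out of reach is approached as far as the arm can. A call with a gripper value outside its range is refused whole. The fingers move at their own pace and stop on an object; "newtons" is the grip in N (left out, the last holds). Time passes only in rows, so rows that do not move let the fingers close. It gives the time, the measured TCP pose, the force, the opening and the grip force at its end, in the units of the state.
- state(): the state, without advancing time (a new reading comes with each control period).
- grab_frame(name): name is "side" or "top"; returns the picture (420x560x3 uint8, red, green, blue); there is no depth.
- calibration(name): a dict with "camera_matrix" (3x3 intrinsics, pixels), "view" (4x4, takes a point from world to camera coordinates). Camera axes: x right, y up, looking along -z (the intrinsics and any distortion apply to the point x, -y, -z); pixel columns grow to the right and rows downward; lengths in m; the calibration is good to about 2 mm. A picture is of the moment at which its call begins. calibration takes no time and is no camera call.
- job_done(): hands the job in; it is judged then, once.
The state is a dict: "clock": time; "joints": joint angles; "joint_vel": joint speeds; "effort": joint torques, N m; "tcp_pos": TCP position; "tcp_rot": TCP orientation; "contact_force": force on the tool from outside, world axes, zero at the start; "torque": the same for the moment, N m; "grip_width": opening from 0.0 (shut) to 1.0 (fully open); "finger_force": force on a finger pad.
Only numpy, scipy, OpenCV 4.12 (cv2) and the standard library are available. Lean on these libraries where they do the work, as an engineer would, in place of code of your own. Each camera call takes 0.05 s, during which the arm holds its last target. There are 200 camera calls.

TASK

Check the oil of the small blue airbrush compressor: swing the dust cover of its slanting filler tube fully aside by its red tab and leave it so, take the yellow-handled gauge rod from the cutting mat, push it down the tube until its brass collar stops on the mouth, then draw it right out. Finish still holding the rod in the gripper, level and still, with its tip about a hand's breadth above the white palette, so that I can read it and a drip lands there; do not put it down or let go, and leave everything else where it stands.

Things in the scene. Friction and masses are not known exactly. Their poses are not given: they have to be found in the camera images.
- compressor: Small airbrush compressor: blue steel dome (120 mm across, top 135 mm above the bench) on a dark base plate 142 x 150 mm, fixed, on the right. Origin on the bench under the dome's centre, z up; its own +y side carries the filler tube, its -y side the pressure regulator (130 mm high; copper pipe up to 155 mm).
- filler_tube: Steel guide tube, fixed to the compressor. Origin: centre of its mouth, 105 mm from the dome's axis, 150 mm above the bench. z = tube axis, out of the mouth, leaning 45 degrees from upright away from the dome; x level; y down the mouth's slope, away from the dome. 25 mm outside, 60 mm long, bore 11 mm, brass mouth ring (flat, 25 mm across) widened to 15 mm for 5 mm; free sump beyond.
- filler_cover (a joint): Swing of the aluminium dust cover in the plane of the mouth, rad: about 0 = over the mouth, 1.6 = fully aside (stop). It turns about cover_pin; as the value rises disc and tab travel from the tube frame's -x side towards its +y (down the slope). Light friction (0.03 N m) keeps it where it is left.
- cover_pin (a point): Pin of the dust cover: on the tube frame's +x side, 24 mm from the tube axis, 1.5 mm above the mouth. The cover is a 3 mm disc 27 mm across, lying 1.5 mm above the mouth, with a flat arm that carries the red tab beyond the disc.
- cover_tab (a point): Middle of the upright red tab at the end of the cover's arm, 54 mm from the pin (30 mm from the tube axis on the tube frame's -x side when closed). It stands 20 mm out along the tube axis, 14 mm wide along the arm, 4 mm thick; the space on both faces is free. Push it with the fingers.
- gauge_rod: Gauge rod, about 60 g, loose on the green mat (2 mm thick). Origin: centre of its yellow handle (60 mm along x, 26 mm wide along y, 20 mm thick along z, lying on its broad side, centre 12 mm above the bench). x runs along the rod to the tip. After the handle a brass collar 20 mm across, 6 mm thick, then a steel shaft 8 mm in diameter, 110 mm long, with a tapered tip.
- rod_collar (a point): Centre of the collar's face that seats on the tube's mouth, on the rod's axis, 36 mm from the handle's centre towards the tip.
- rod_tip (a point): The rod's tip, 146 mm from the handle's centre and 110 mm from the collar's seating face.
- palette: White moulded paint palette with wells, 121 x 212 x 16 mm, lying loose. Origin: centre of its underside, on the bench; x across its 121 mm, y along its 212 mm.
- figure_green: Bystander: painted figure on a cork, 90 mm tall, origin under its base.
- figure_blue: Bystander: painted figure on a cork, 90 mm tall, origin under its base.
- cork_figure1: Bystander: painted figure on a cork, 93 mm tall, origin under its base.
- dropper_pink: Bystander: paint dropper bottle, 26 mm across, 82 mm tall, origin under its base.
- pot_tan: Bystander: paint pot, 41 x 35 x 52 mm, origin under its base.
- pot_yellow: Bystander: paint pot, 41 x 35 x 52 mm, origin under its base.

How it is judged:
On the way, in this order (a step that is already met when the one before it is completed fails the run):
1. the dust cover is swung aside (value of joint filler_cover above 1.2 rad), for 0.2 s.
2. the rod is in the tube with its collar stopped on the mouth (z of rod_collar in the frame of filler_tube below 0.003 m and distance between rod_collar and filler_tube below 0.006 m and angle between the x axis of gauge_rod and the z axis of filler_tube, either way round below 0.1 rad), for 0.2 s.
3. the rod is drawn right out of the tube (z of rod_tip in the frame of filler_tube above 0.01 m), for 0.1 s.
At the end, for the whole second after the job is handed in: The gripper still holds the rod, level to within 8 degrees and still (under 20 mm/s), its tip over the palette (inside its outline) and 5 to 20 cm above the bench, the rod touching neither the palette nor the compressor; the dust cover still stands aside (over 1.0 rad) (angle between gauge_rod's own x axis and vertical between 1.43 and 1.71 rad and x of rod_tip in the frame of palette between -0.055 and 0.055 m and y of rod_tip in the frame of palette between -0.1 and 0.1 m and height (world z) of rod_tip between 0.05 and 0.2 m and linear speed of gauge_rod below 0.02 m/s and contact force between the fingers and gauge_rod above 1 N and contact force between gauge_rod and palette below 0.05 N and contact force between gauge_rod and compressor below 0.05 N and value of joint filler_cover above 1 rad); the arm keeps its last pose, push and grip.
It fails at once if a bystander or the palette is shifted by more than 2.5 cm (distance of any of figure_green, figure_blue, cork_figure1, dropper_pink, pot_tan, pot_yellow, palette from where it was at the start of the episode above 0.025 m).
It also fails if it takes over 69 s, if anything falls off the work surface, if the arm or the gripper's body presses on something with over 40 N, if the wrist force passes 120 N, or if a joint passes its speed limit or range.

## Working session

There is one attempt and no reset: what is moved stays moved. The work goes in short steps, Python scripts to look and compute and a tool call to move; the robot and the scene stay as the last step left them, time stands still between calls to the robot, and variables do not carry over. Pictures are saved under pics/ and viewed, at most 10 in all, crops included, and the job is handed in when it is done.

Besides the shell and the picture viewer there is one more tool, called after "Call:" as name(argument=value, ...) on one line, values as JSON. drive_tool: Moves the arm, as the interface text tells. Its arguments: {"type":"object","properties":{"motion":{"type":"string"},"newtons":{"type":"number"}},"required":["motion"]}

```bash
mkdir -p pics; cat > h.py <<'E'
import numpy as np, cv2
from workcell import *
from scipy.spatial.transform import Rotation as R
def snap(n,f):
    im=grab_frame(n); cv2.imwrite(f'pics/{f}.png',im[:,:,::-1]); return im
def proj(n,p):
    c=calibration(n); q=np.array(c['view'])@np.r_[p,1]; k=np.array(c['camera_matrix'])@np.array([q[0],-q[1],-q[2]]); return k[:2]/k[2]
def ray(n,u,v):
    c=calibration(n); V=np.array(c['view']); d=np.linalg.inv(np.array(c['camera_matrix']))@np.array([u,v,1]); d=np.array([d[0],-d[1],-d[2]])
    return -V[:3,:3].T@V[:3,3], V[:3,:3].T@d
def onz(n,u,v,z):
    o,d=ray(n,u,v); return o+d*(z-o[2])/d[2]
def tri(a,b):
    o1,d1=ray('side',*a); o2,d2=ray('top',*b)
    s=np.linalg.lstsq(np.c_[d1,-d2],o2-o1,rcond=None)[0]; p,q=o1+s[0]*d1,o2+s[1]*d2
    return (p+q)/2,np.linalg.norm(p-q)
def tool():
    s=state(); return np.array(s['tcp_pos']),R.from_rotvec(s['tcp_rot'])
E
python3 - <<'E'
from h import *
for n in('side','top'):
    snap(n,n+'0'); c=calibration(n); print({k:np.round(v,3).tolist() if not isinstance(v,str) else v for k,v in c.items()}, ray(n,280,210))
print(state())
E
```

```text
{'camera_matrix': [[450.117, 0.0, 281.094], [0.0, 450.117, 203.178], [0.0, 0.0, 1.0]], 'view': [[-0.986, -0.166, 0.019, 0.547], [0.091, -0.437, 0.895, -0.123], [-0.14, 0.884, 0.445, -1.101], [0.0, 0.0, 0.0, 1.0]]} (array([0.39640597, 1.01029641, 0.58953615]), array([ 0.14098109, -0.87726812, -0.45908672]))
{'camera_matrix': [[478.834, 0.0, 278.926], [0.0, 478.834, 194.191], [0.0, 0.0, 1.0]], 'view': [[-0.027, -1.0, -0.001, 0.023], [0.989, -0.027, 0.148, -0.556], [-0.148, 0.003, 0.989, -1.238], [0.0, 0.0, 0.0, 1.0]]} (array([0.36720433, 0.0116299 , 1.30660225]), array([ 0.11485388, -0.0042434 , -0.99392436]))
{'clock': 0.1, 'joints': array([ 1.31062276e+00,  3.53578054e-01,  1.63403439e+00,  2.21938361e-06,
        1.15521829e+00, -2.38657666e-03]), 'joint_vel': array([ 0.00018416, -0.00168945, -0.00165354, -0.00135056, -0.00012983,
       -0.00068742]), 'effort': array([-1.92975225e-03, -5.94904053e+01, -3.34928727e+01,  6.98240194e-02,
        1.84902514e-02, -1.80157457e-05]), 'tcp_pos': array([0.15921651, 0.60392574, 0.21395015]), 'tcp_rot': array([-4.03790797e-01, -3.11536880e+00,  1.92751316e-03]), 'contact_force': array([ 0.22068551,  0.04920836, -0.19563925]), 'torque': array([-0.0463875 , -0.06302802,  0.00526627]), 'finger_force': 0.0, 'grip_width': 0.9991655107440708}
```

View pics/side0.png

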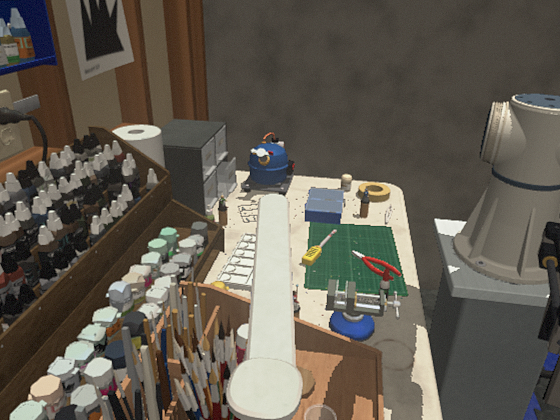

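View pics/top0.png

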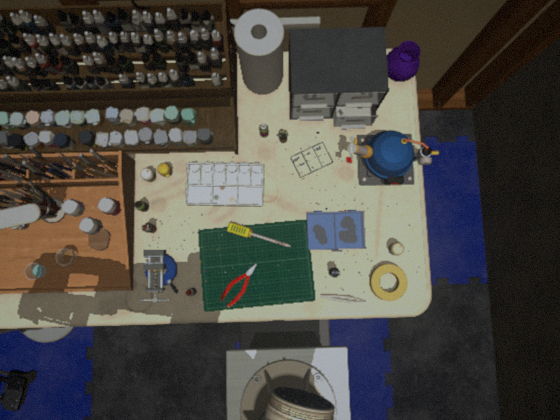

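The side view shows the compressor at about (268,165), its filler mouth at about (260,153), and the rod's yellow handle at (313,255) with its tip at about (335,232). The top view shows the dome at (388,155), the red tab at about (349,160), the rod from (238,229) to (290,247) and the palette at (225,184).

```bash
python3 - <<'E'
from h import *
s=cv2.imread('pics/side0.png'); t=cv2.imread('pics/top0.png')
a=cv2.resize(t[125:195,335:445],None,fx=7,fy=7,interpolation=cv2.INTER_CUBIC)
b=cv2.resize(s[125:200,215:325],None,fx=7,fy=7,interpolation=cv2.INTER_CUBIC)
cv2.imwrite('pics/ct.png',a); cv2.imwrite('pics/cs.png',b)
def comps(im,lo,hi,mn):
    m=cv2.inRange(cv2.cvtColor(im,cv2.COLOR_BGR2HSV),lo,hi); n,l,st,c=cv2.connectedComponentsWithStats(m)
    return [(st[i].tolist(),c[i].round(1).tolist(),np.argwhere(l==i)[:,::-1]) for i in range(1,n) if st[i][4]>=mn]
for n,im in(('side',s),('top',t)):
    for x in comps(im,(20,140,110),(35,255,255),20): print(n,'yel',x[:2], np.round(onz(n,*x[1],.015),4))
    for lo,hi in(((0,150,90),(6,255,255)),((174,150,90),(180,255,255))):
        for x in comps(im,lo,hi,3): print(n,'red',x[:2])
for x in comps(t,(100,150,50),(125,255,255),200): print('blue',x[:2], onz('top',*x[1],.11))
# palette
m=cv2.inRange(cv2.cvtColor(t,cv2.COLOR_BGR2HSV),(90,0,150),(150,60,255))
for p in((186,162),(264,164),(263,206),(187,205),(225,184)): print(p,np.round(onz('top',*p,.014),3))
for p in((227,227),(251,233),(290,247)): print('rod',p,np.round(onz('top',*p,.012),4))
E
```

```text
side yel ([302, 247, 19, 18, 175], [311.9, 254.5]) [0.4618 0.1206 0.015 ]
side yel ([212, 281, 17, 8, 48], [219.9, 284.2]) [0.6394 0.2717 0.015 ]
side yel ([133, 338, 8, 10, 35], [137.3, 341.8]) [0.7338 0.4597 0.015 ]
side red ([292, 164, 3, 4, 7], [292.9, 165.3])
side red ([362, 256, 39, 25, 304], [379.9, 267.2])
side red ([0, 273, 4, 5, 7], [1.6, 275.0])
top yel ([432, 151, 7, 3, 20], [434.8, 152.0]) [ 0.6658 -0.4258  0.015 ]
top yel ([158, 163, 11, 13, 107], [163.4, 169.1]) [0.6384 0.3235 0.015 ]
top yel ([227, 223, 24, 14, 217], [238.7, 229.7]) [0.4661 0.119  0.015 ]
top red ([347, 157, 4, 5, 18], [348.4, 159.2])
top red ([392, 183, 6, 1, 6], [394.5, 183.0])
top red ([221, 274, 28, 33, 255], [236.3, 288.3])
blue ([373, 132, 41, 44, 1179], [392.9, 152.0]) [ 0.64684369 -0.28648378  0.11      ]
blue ([424, 136, 64, 148, 5900], [457.7, 206.0]) [ 0.50331141 -0.4407378   0.11      ]
blue ([349, 319, 44, 101, 2398], [370.2, 380.2]) [ 0.09083912 -0.19745091  0.11      ]
blue ([0, 327, 93, 93, 6238], [50.0, 375.4]) [0.12255782 0.56769627 0.11      ]
(186, 162) [0.657 0.262 0.014]
(264, 164) [0.645 0.047 0.014]
(263, 206) [0.529 0.052 0.014]
(187, 205) [0.537 0.259 0.014]
(225, 184) [0.592 0.155 0.014]
rod (227, 227) [0.4745 0.1508 0.012 ]
rod (251, 233) [0.4565 0.0861 0.012 ]
rod (290, 247) [ 0.416 -0.018  0.012]
```

View pics/ct.png

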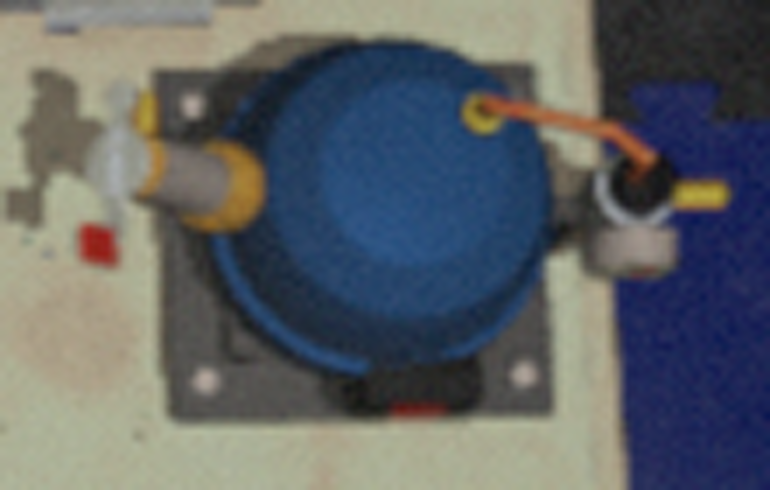

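View pics/cs.png

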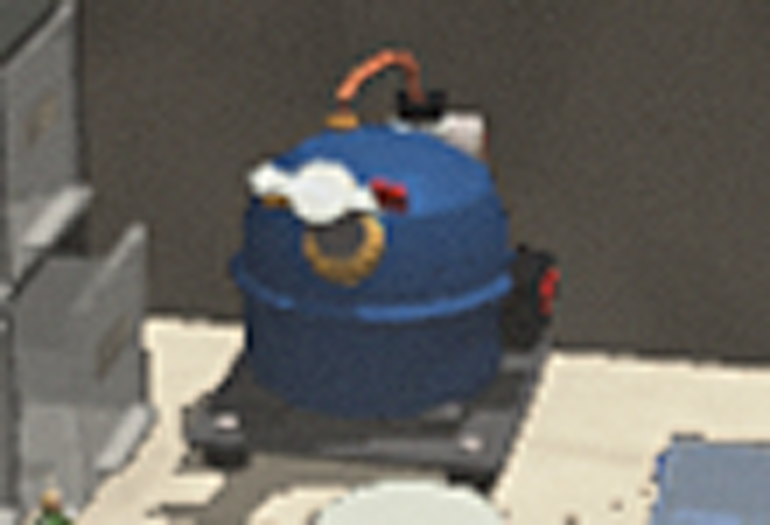

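The top crop shows the cover pin at about (122,95), the disc at (115,160) and the tab at (98,245). In the side crop the pin is at (268,180), the disc at (320,192) and the tab at (390,195). Next I triangulate these points.

```bash
python3 - <<'E'
from h import *
T=lambda x,y:((x+.5)/7-.5+335,(y+.5)/7-.5+125)
S=lambda x,y:((x+.5)/7-.5+215,(y+.5)/7-.5+125)
for n,a,b in(('pin',(268,180),(122,95)),('disc',(320,192),(118,158)),('tab',(390,195),(98,245))): 
    p,e=tri(S(*a),T(*b)); print(n,p.round(4),round(e,4))
for p in((192,104),(205,381),(525,374),(155,70),(170,420),(550,415)): print('plate',p,onz('top',*T(*p),.012).round(4))
p=cv2.imread('pics/top0.png'); m=cv2.inRange(cv2.cvtColor(p,cv2.COLOR_BGR2HSV),(100,120,40),(125,255,255))[125:185,365:420]
c,r=cv2.minEnclosingCircle(np.argwhere(m)[:,::-1].astype(np.float32)); print(c,r,onz('top',c[0]+365,c[1]+125,.09))
# rod axis in top + side
for n,bb in(('top',(215,215,300,255)),('side',(295,225,345,270))):
    im=cv2.imread(f'pics/{n}0.png'); h=cv2.cvtColor(im,cv2.COLOR_BGR2HSV)
    x0,y0,x1,y1=bb; g=cv2.inRange(h,(30,60,0),(95,255,255))[y0:y1,x0:x1]
    hh=h[y0:y1,x0:x1]; y=cv2.inRange(hh,(20,140,110),(35,255,255)); sh=cv2.inRange(hh,(0,0,105),(180,95,255))
    k,l,st,ct=cv2.connectedComponentsWithStats(sh)
    print(n,[(st[i].tolist(),ct[i].round(1).tolist()) for i in range(1,k) if st[i][4]>8])
    cnt=max(cv2.findContours(y,0,1)[0],key=cv2.contourArea); print(cv2.minAreaRect(cnt+np.array([x0,y0])))
E
python3 -c "
import cv2
t=cv2.imread('pics/top0.png');cv2.imwrite('pics/cr.png',cv2.resize(t[215:260,215:305],None,fx=8,fy=8,interpolation=cv2.INTER_CUBIC))"
```

```text
pin [ 0.672  -0.1771  0.1518] 0.0059
disc [ 0.6499 -0.175   0.1491] 0.0058
tab [ 0.6185 -0.1656  0.1534] 0.0043
plate (192, 104) [ 0.7079 -0.2273  0.012 ]
plate (205, 381) [ 0.5961 -0.2265  0.012 ]
plate (525, 374) [ 0.5954 -0.3521  0.012 ]
plate (155, 70) [ 0.7222 -0.2133  0.012 ]
plate (170, 420) [ 0.581  -0.2119  0.012 ]
plate (550, 415) [ 0.5789 -0.3608  0.012 ]
(23.88596534729004, 29.202850341796875) 24.586668014526367 [ 0.64594448 -0.28066784  0.09      ]
top [([0, 0, 85, 13, 742], [36.6, 4.1]), ([36, 18, 40, 14, 111], [54.5, 24.4])]
((239.10000610351562, 229.7000274658203), (24.033309936523438, 9.486830711364746), 18.434946060180664)
side [([0, 0, 19, 45, 579], [6.5, 19.1]), ([31, 0, 5, 3, 12], [33.2, 1.0]), ([24, 4, 18, 19, 90], [31.8, 12.8]), ([34, 35, 2, 8, 11], [34.7, 38.0]), ([13, 40, 3, 5, 10], [13.6, 42.2])]
((311.75, 254.25), (11.31370735168457, 20.50609588623047), 45.0)
```

View pics/cr.png

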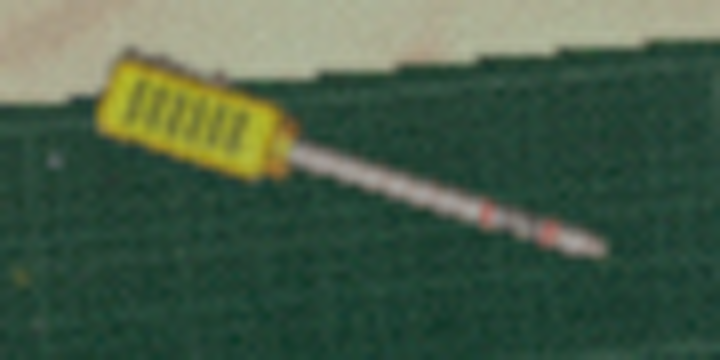

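```bash
cat >> h.py <<'E'
M=np.array([.649,-.178,.150]); EX=np.array([1,-.012,0]); q=.7071
EY=np.array([.0085,q,-q]); EZ=np.array([.0085,q,q])
def tube(x,y,z): return M+np.array([x,y,z])/1000@np.array([EX,EY,EZ])
def go(p,x,z):
    "shift first in current tool axes (mm), then turn (units of 6 deg) for target TCP p, tool x and z axes"
    p0,r=tool(); x=np.array(x,float);z=np.array(z,float);z/=np.linalg.norm(z);x-=z*(x@z);x/=np.linalg.norm(x)
    T=R.from_matrix(np.c_[x,np.cross(z,x),z])
    print('shift mm',(r.inv().apply(p-p0)*1000).round(1),'turn',((r.inv()*T).as_rotvec()/np.radians(6)).round(2),'shift mm after turn',(T.inv().apply(p-p0)*1000).round(1))
E
python3 - <<'E'
from h import *
for px in ((122,95),(118,158),(98,245)): print(onz('top',(px[0]+.5)/7-.5+335,(px[1]+.5)/7-.5+125,.153).round(4))
go(np.array([.16,.604,.36]),-EX,-EZ)
go(tube(-40,-20,90),-EX,-EZ)
E
```

```text
[ 0.6747 -0.1767  0.153 ]
[ 0.6519 -0.1741  0.153 ]
[ 0.6207 -0.1655  0.153 ]
shift mm [-7.000e-01  1.000e-01 -1.461e+02] turn [ 7.45 -0.92 -2.22] shift mm after turn [  -0.8 -103.2 -103.3]
shift mm [-622.1 -593.   -13.1] turn [ 7.45 -0.92 -2.22] shift mm after turn [-459.1 -523.5  503.9]
```

Call:
drive_tool(motion="0 0 0 -0.05 0 0 0; 0 0 0 -0.05 0 0 0; 0 0 0 -0.05 0 0 0; 0 -0.04 -0.04 0 0 0 0; 0 -0.04 -0.04 0 0 0 0; 0 -0.04 -0.04 0 0 0 0; 0 -0.04 -0.04 0 0 0 0; 0 -0.04 -0.04 0 0 0 0; 0 -0.04 -0.04 0 0 0 0; 0 -0.04 -0.04 0 0 0 0; 0 -0.04 -0.04 0 0 0 0; 0 -0.04 -0.04 0 0 0 0", newtons=20)

```text
clock: 1.6
tcp_pos: [0.4161, 0.1627, 0.3645]
tcp_rot: [0.404, 3.115, 0.0]
contact_force: [1.1, 0.3, -1.2]
grip_width: 0.002
finger_force: 0.0
```

Call:
drive_tool(motion="0 -0.04 -0.04 0 0 0 0; 0 -0.04 -0.04 0 0 0 0; 0 0 0 0 1.5 -0.2 -0.45; 0 0 0 0 1.5 -0.2 -0.45; 0 0 0 0 1.5 -0.2 -0.45; 0 0 0 0 1.5 -0.2 -0.45; 0 0 0 0 1.5 -0.2 -0.45; 0 0 0 0 0 0 0")

```text
clock: 2.6
tcp_pos: [0.472, 0.068, 0.3625]
tcp_rot: [-0.006, -2.898, 1.213]
contact_force: [0.5, -0.4, 0.3]
grip_width: 0.004
finger_force: 0.0
```

```bash
python3 - <<'E'
from h import *
s=state();print(s['clock'],s['joints'].round(2),s['tcp_pos'].round(3))
go(tube(-40,-20,60),-EX,-EZ)
E
```

```text
2.6 [ 0.6   0.24  1.7  -0.63  1.7  -0.89] [0.472 0.068 0.362]
shift mm [-137.9  -40.9  263.9] turn [-0.07  0.07  0.05] shift mm after turn [-139.9  -42.2  262.6]
```

Call:
drive_tool(motion="0 -0.028 -0.008 0.035 0 0 0; 0 -0.028 -0.008 0.035 0 0 0; 0 -0.028 -0.008 0.035 0 0 0; 0 -0.028 -0.008 0.035 0 0 0; 0 -0.028 -0.009 0.035 0 0 0; 0 0 0 0.035 0 0 0; 0 0 0 0.035 0 0 0; 0 0 0 0 0 0 0; 0 0 0 0 0 0 0")

```text
clock: 3.72
tcp_pos: [0.6126, -0.1373, 0.2235]
tcp_rot: [0.017, 2.896, -1.206]
contact_force: [-1.3, 0.1, -0.2]
grip_width: 0.006
finger_force: 0.0
```

```bash
python3 - <<'E'
from h import *
s=state();print(s['clock'],s['joints'].round(2),s['tcp_pos'].round(3),s['contact_force'])
go(tube(-40,-20,10),-EX,-EZ)
b=snap('side','s1');a=snap('top','t1')
a=cv2.resize(a[115:195,325:405],None,fx=6,fy=6,interpolation=2);b=cv2.resize(b[110:190,220:300],None,fx=6,fy=6,interpolation=2)
cv2.imwrite('pics/c1.png',np.hstack([b[:480,:400],a[:,:400]])[:,:,::-1])
p=s['tcp_pos'];print(proj('side',p),proj('top',p))
E
```

```text
3.725 [ 0.19  0.45  1.72 -0.82  1.28 -1.  ] [ 0.613 -0.137  0.223] [-1.29046356  0.14780199 -0.22495359]
shift mm [ 3.7  3.7 70.4] turn [-0.03  0.08 -0.03] shift mm after turn [ 3.1  3.5 70.5]
[269.90629067 131.28720698] [340.89722371 156.67016352]
```

View pics/c1.png

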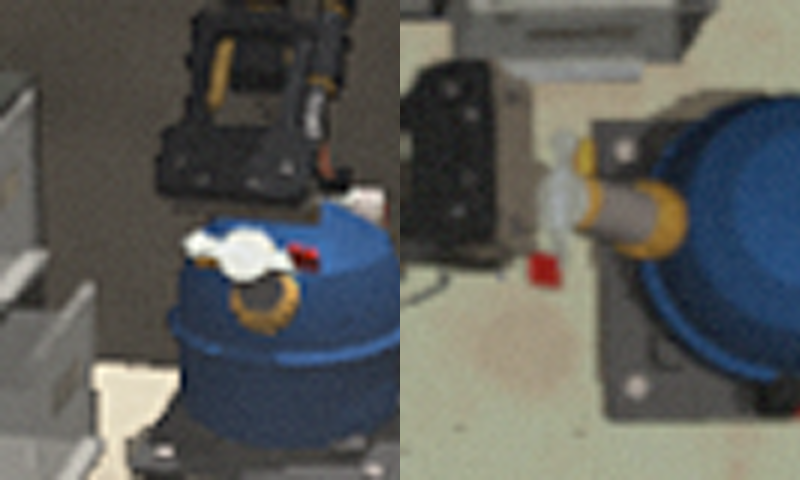

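Call:
drive_tool(motion="0 0.004 -0.002 0.03 0 0 0; 0 0 0 0.02 0 0 0; 0 0 0 0.01 0 0 0; 0 0 0 0.01 0 0 0; 0 0 0 0 0 0 0; 0 0 0 0 0 0 0")

```text
clock: 4.58
tcp_pos: [0.6083, -0.1881, 0.1746]
tcp_rot: [0.013, 2.896, -1.208]
contact_force: [0.5, -0.2, -0.9]
grip_width: 0.002
finger_force: 0.0
```

```bash
python3 - <<'E'
from h import *
go(tube(-40,-20,10),-EX,-EZ)
b=snap('side','s2');a=snap('top','t2')
a=cv2.resize(a[115:195,325:405],None,fx=6,fy=6,interpolation=2);b=cv2.resize(b[110:190,220:300],None,fx=6,fy=6,interpolation=2)
cv2.imwrite('pics/c2.png',np.hstack([b[:480,:400],a[:,:400]])[:,:,::-1])
p=state()['tcp_pos'];print(proj('side',p),proj('top',p))
E
```

```text
shift mm [-0.5  4.9 -0.1] turn [-0.05  0.08 -0.01] shift mm after turn [-0.5  4.9 -0.1]
[274.58571435 142.77389464] [359.39867179 162.3574946 ]
```

View pics/c2.png

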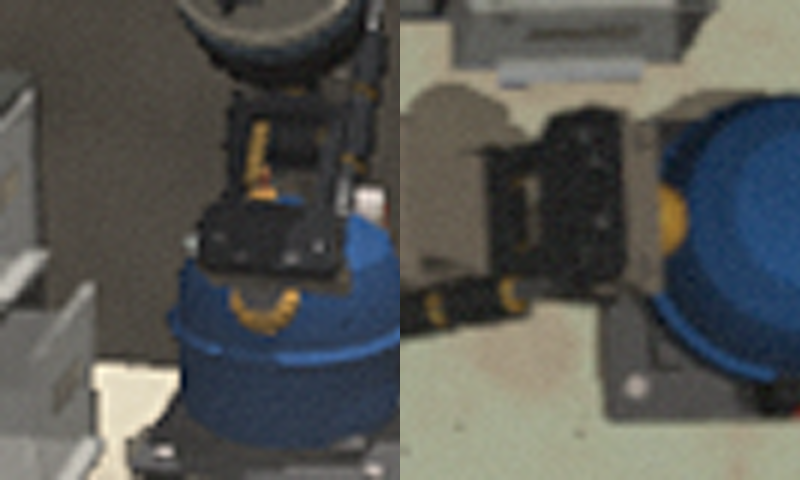

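Call:
drive_tool(motion="0 -0.001 0.013 0 0 0 0; 0 -0.0025 0.013 0 0 0 0; 0 -0.005 0.01 0 0 0 0; 0 -0.0065 0.008 0 0 0 0; 0 0 0 0 0 0 0")

```text
clock: 5.3
tcp_pos: [0.624, -0.1569, 0.1424]
tcp_rot: [0.012, 2.897, -1.208]
contact_force: [0.0, -0.4, 0.7]
grip_width: 0.006
finger_force: 0.0
```

Call:
drive_tool(motion="0 -0.008 0.007 0 0 0 0; 0 -0.0095 0.0055 0 0 0 0; 0 -0.01 0.003 0 0 0 0; 0 -0.011 0.001 0 0 0 0; 0 -0.004 0 0 0 0 0; 0 0 0 0 0 0 0; 0 0 0 0 0 0 0")

```text
clock: 6.18
tcp_pos: [0.6634, -0.1463, 0.131]
tcp_rot: [-0.016, -2.896, 1.209]
contact_force: [-12.4, 3.8, 2.7]
grip_width: 0.003
finger_force: 5.9
```

Call:
drive_tool(motion="0 0.01 0 -0.01 0 0 0; 0 0.01 0 -0.04 0 0 0; 0 0 0 -0.06 0 0 0; 0 0 0 -0.06 0 0 0; 0 0 0 -0.06 0 0 0; 0 0.04 0.04 -0.03 0 0 0; 0 0.04 0.04 0 0 0 0;0 0.04 0.04 0 0 0 0; 0 0 0 0 0 0 0")

```text
clock: 7.3
tcp_pos: [0.5262, 0.1244, 0.2276]
tcp_rot: [0.006, 2.897, -1.21]
contact_force: [-0.3, 0.2, 1.2]
grip_width: 0.005
finger_force: 0.0
```

```bash
python3 - <<'E'
from h import *
print(state()['joints'].round(2))
a=snap('top','t3');b=snap('side','s3')
a=cv2.resize(a[115:185,325:395],None,fx=8,fy=8,interpolation=2);b=cv2.resize(b[130:180,235:285],None,fx=8,fy=8,interpolation=2)
cv2.imwrite('pics/c3.png',np.hstack([cv2.copyMakeBorder(b[:,:400],0,160,0,0,0),a[:,:400]])[:,:,::-1])
# rod approach
h=np.array([.4655,.1195,.0]); 
d=np.array([.416,-.018,0])-h; d/=np.linalg.norm(d);print(d)
rx=d
go(h+[0,0,.12],-rx,[0,0,-1])
E
```

```text
[ 0.62  0.48  1.66 -0.62  1.54 -0.75]
[-0.33871947 -0.94088741  0.        ]
shift mm [64.4 74.5 79.6] turn [-4.99  7.2  17.14] shift mm after turn [-25.2 -58.5 109.5]
```

View pics/c3.png

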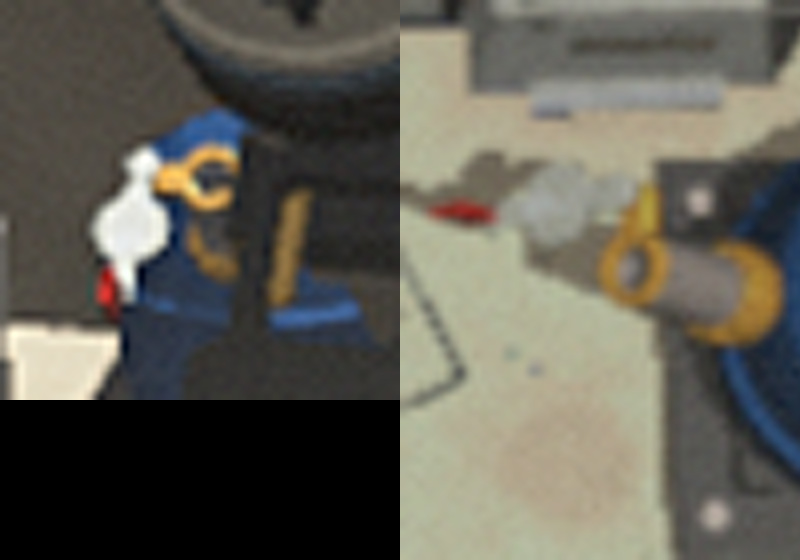

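The cover now stands aside. In the left crop the tab points down at (108,290), and the open bore is at (632,267) in the right crop. Next is the rod.

Call:
drive_tool(motion="0.06 0 0 0 -0.416 0.6 1.43; 0.06 0 0 0 -0.416 0.6 1.43; 0.06 0 0 0 -0.416 0.6 1.43; 0.06 0 0 0 -0.416 0.6 1.43; 0.06 0 0 0 -0.416 0.6 1.43; 0.06 0 0 0 -0.416 0.6 1.43; 0.06 0 0 0 -0.416 0.6 1.43; 0.06 0 0 0 -0.416 0.6 1.43; 0.06 0 0 0 -0.416 0.6 1.43; 0.06 0 0 0 -0.416 0.6 1.43; 0.06 0 0 0 -0.416 0.6 1.43; 0.06 0 0 0 -0.416 0.6 1.43")

```text
clock: 8.9
tcp_pos: [0.5303, 0.1213, 0.2304]
tcp_rot: [2.578, 1.792, 0.007]
contact_force: [-0.8, 0.1, -0.1]
grip_width: 0.652
finger_force: 0.0
```

```bash
python3 - <<'E'
from h import *
s=state();print(s['clock'],s['joints'].round(2),s['tcp_pos'])
T=lambda x,y:((x+.5)/8-.5+325,(y+.5)/8-.5+115)
S=lambda x,y:((x+.5)/8-.5+235,(y+.5)/8-.5+130)
print('mouth',onz('top',*T(233,269),.15),tri(S(212,178),T(233,269)))
# rod axis from top image, yellow pixels + tip
im=cv2.imread('pics/top0.png'); T8=lambda x,y:((x+.5)/8-.5+215,(y+.5)/8-.5+215)
for p in((193,117),(290,147),(606,250),(103,95),(450,197)): print(p,onz('top',*T8(*p),.012 if p[0]!=193 else .018).round(4))
d=np.array([-.345,-.938,0])
h=np.array([.4655,.1195,.0])
go(h+[0,0,.10],-d,[0,0,-1])
E
```

```text
8.9 [ 0.22  0.21  1.79 -0.    1.13  0.58] [0.53027434 0.12129478 0.23036658]
mouth [ 0.64984245 -0.18004728  0.15      ] (array([ 0.64815542, -0.18063466,  0.14761826]), np.float64(0.004442765328122196))
(193, 117) [0.4672 0.1187 0.018 ]
(290, 147) [0.4567 0.0866 0.012 ]
(606, 250) [ 0.4191 -0.0189  0.012 ]
(103, 95) [0.476  0.1496 0.012 ]
(450, 197) [0.4383 0.0331 0.012 ]
shift mm [-24.5 -60.6 130.1] turn [ 0.04 -0.02 -0.03] shift mm after turn [-24.  -60.2 130.4]
```

Call:
drive_tool(motion="0.06 -0.006 -0.015 0.032 0 0 0; 0.06 -0.006 -0.015 0.032 0 0 0; 0.06 -0.006 -0.015 0.032 0 0 0; 0.06 -0.006 -0.015 0.032 0 0 0; 0.06 0 0 0 0 0 0; 0.06 0 0 0 0 0 0")

```text
clock: 9.65
tcp_pos: [0.466, 0.1206, 0.1024]
tcp_rot: [2.573, 1.8, 0.003]
contact_force: [0.3, -0.3, -0.0]
grip_width: 0.654
finger_force: 0.0
```

```bash
sed -i 's/M=np.array(.*150\]);/M=np.array([.650,-.180,.150]);/' h.py; python3 - <<'E'
from h import *
d=np.array([-.336,-.942,0])
go(np.array([.466,.119,.007]),-d,[0,0,-1])
E
```

```text
shift mm [-1.6  0.3 95.4] turn [ 0.02 -0.01 -0.07] shift mm after turn [-1.5  0.5 95.4]
```

Call:
drive_tool(motion="0.06 -0.0015 0 0.04 0 0 0; 0.06 0 0 0.03 0 0 0; 0.06 0 0 0.015 0 0 0; 0.06 0 0 0.011 0 0 0; 0.06 0 0 0 0 0 0; 0 0 0 0 0 0 0; 0 0 0 0 0 0 0; 0 0 0 0 0 0 0; 0 0 0 0 0 0 0; 0 0 0 0 0 0 0", newtons=40)

```text
clock: 10.9
tcp_pos: [0.4632, 0.1194, 0.0049]
tcp_rot: [2.574, 1.802, -0.001]
contact_force: [-0.5, 0.8, 2.6]
grip_width: 0.28
finger_force: 39.7
```

Call:
drive_tool(motion="0 0 0 -0.02 0 0 0; 0 0 0 -0.04 0 0 0; 0 0 0 -0.06 0 0 0; 0 0 0 -0.06 0 0 0; 0 0 0 -0.05 0 0 0;  0 0 0 0 0 0 0; 0 0 0 0 0 0 0")

```text
clock: 11.78
tcp_pos: [0.4625, 0.1192, 0.234]
tcp_rot: [-2.573, -1.801, 0.003]
contact_force: [-0.1, 1.0, -1.0]
grip_width: 0.279
finger_force: 39.7
```

```bash
python3 - <<'E'
from h import *
s=state();print(s['clock'],s['joints'].round(2),s['tcp_pos'])
b=snap('side','s4');a=snap('top','t4')
a=cv2.resize(a[200:270,190:330],None,fx=5.6,fy=5.6,interpolation=2);b=cv2.resize(b[160:260,260:400],None,fx=5.6,fy=2.4*2.33/2.33*1,interpolation=2) if 0 else cv2.resize(b[180:215+0,270:340],None,fx=5.6,fy=5.6,interpolation=2)
cv2.imwrite('pics/c4.png',np.vstack([cv2.copyMakeBorder(b,0,0,0,a.shape[1]-b.shape[1],0),a])[:,:,::-1])
p,r=tool();X=r.as_matrix()
for k in(0,.036,.146): print(k,proj('side',p-.019*X[:,2]+.011*X[:,2]-k*X[:,0]).round(1),proj('top',p-.008*X[:,2]-k*X[:,0]).round(1))
E
```

```text
11.775 [ 0.25  0.1   1.92 -0.    1.13  0.6 ] [0.46253473 0.11923997 0.2339862 ]
0 [317.1 163.9] [230.1 224. ]
0.036 [324.2 158.7] [245.4 229.1]
0.146 [343.6 144.6] [292.3 244.8]
```

View pics/c4.png

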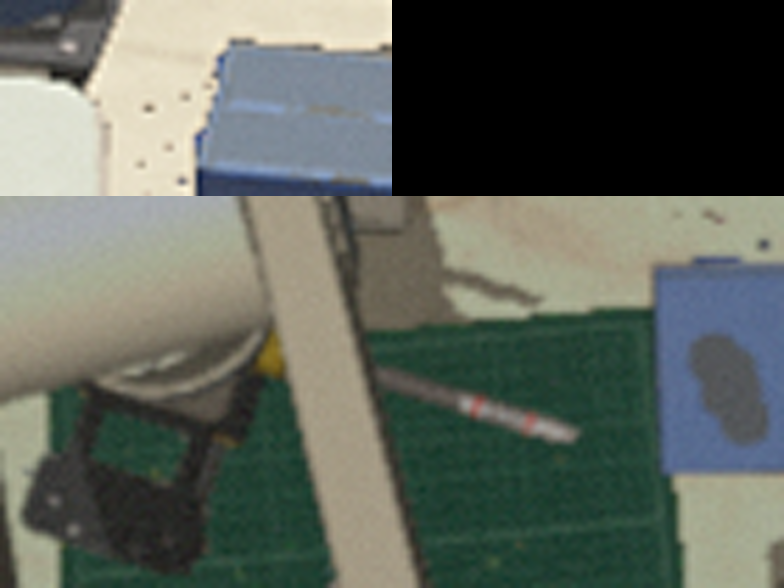

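The rod is held. Its shaft shows in the top view from (380,372) to its tip at (576,433) in the crop. I refine the tip by differencing against the first frames.

```bash
python3 - <<'E'
from h import *
a=cv2.imread('pics/side0.png').astype(int);b=cv2.imread('pics/s4.png').astype(int)
d=np.abs(a-b).max(2)
x0,x1,y0,y1=306,366,128,172
for y in range(y0,y1): print(y,''.join('#' if v>60 else '+' if v>30 else '.' for v in d[y,x0:x1]))
a=cv2.imread('pics/top0.png').astype(int);b=cv2.imread('pics/t4.png')
h=cv2.cvtColor(b,cv2.COLOR_BGR2HSV)
for y in range(226,250): print(y,''.join('#' if (s<90 and v>90) else '.' for s,v in h[y,250:300,1:]))
E
```

```text
128 ................+++++++++++...++............................
129 ................+++++++++++....+++.++.+.....................
130 ..................+++++++++++..+.........+..+...............
131 ....................+++++++++...............................
132 ..........................+.................................
133 ............................................................
134 ............................................................
135 ............................................................
136 ............................................................
137 ........+...................................................
138 ......+++...................................................
139 ....+++++...................................................
140 ....++++#...................................................
141 ....+++++...................................................
142 ....+++++........#..........................................
143 ....+++++........+..........................................
144 ....+++++........+......................................
[... 2379 characters left out ...]
............########....................
238 #######...............##.########.................
239 #######..................#########.##.............
240 ########.....................#####.#####..........
241 ########.......................############.......
242 ########..........................#########.......
243 ########..............................#####.......
244 #########.........................................
245 #########.........................................
246 #########.........................................
247 #########.........................................
248 ##########........................................
249 ##########........................................
```

```bash
python3 - <<'E'
from h import *
p,r=tool()
t,e=tri((343.2,145.2),(292.3,242));print(t,e)
print('tool mm',(r.inv().apply(t-p)*1000).round(1))
print(r.as_matrix().round(3))
# candidate insertion poses
for roll in (0,30,45,60,90):
    x=EZ; z=np.cos(np.radians(roll))*EY+np.sin(np.radians(roll))*EX
    print(roll,end=' ');go(np.array([.55,-.05,.35]),x,z)
E
```

```text
[ 0.41566762 -0.01822699  0.23996066] 0.005243571512332431
tool mm [-145.     3.4   -6.6]
[[ 0.342  0.94  -0.004]
 [ 0.94  -0.342 -0.001]
 [-0.002 -0.003 -1.   ]]
0 shift mm [-129.1  140.2 -117. ] turn [ 1.23  7.44 -3.07] shift mm after turn [ -36.2   90.  -201.5]
30 shift mm [-129.1  140.2 -117. ] turn [-3.46  8.03 -1.04] shift mm after turn [ -36.2  178.7 -129.5]
45 shift mm [-129.1  140.2 -117. ] turn [-5.81  8.18  0.02] shift mm after turn [-36.2 206.1 -78.9]
60 shift mm [-129.1  140.2 -117. ] turn [-8.15  8.24  1.1 ] shift mm after turn [-36.2 219.5 -22.8]
90 shift mm [-129.1  140.2 -117. ] turn [-12.81   8.07   3.36] shift mm after turn [-36.2 201.5  90. ]
```

Call:
drive_tool(motion="0 0 0 0 -0.83 1.17 0; 0 0 0 0 -0.83 1.17 0; 0 0 0 0 -0.83 1.17 0; 0 0 0 0 -0.83 1.17 0; 0 0 0 0 -0.83 1.17 0; 0 0 0 0 -0.83 1.17 0; 0 0 0 0 -0.83 1.17 0; 0 0 0 0 0 0 0")

```text
clock: 12.88
tcp_pos: [0.4535, 0.1326, 0.2269]
tcp_rot: [-2.309, -1.643, -1.239]
contact_force: [0.0, -0.8, 0.1]
grip_width: 0.281
finger_force: 39.7
```

```bash
cat >> h.py <<'E'
def ins(zt,off=(-145,1,-7.5)):
    "TCP target with rod tip at zt mm on tube axis"
    c=q; x=EZ; z=c*EY+c*EX; z=z/np.linalg.norm(z); T=np.c_[x,np.cross(z,x),z]
    go(tube(0,0,zt)-T@np.array(off)/1000,x,z)
E
python3 - <<'E'
from h import *
s=state();print(s['clock'],s['joints'].round(2),s['tcp_pos'])
ins(40)
E
```

```text
12.875 [-0.14 -0.11  2.46  1.33  0.59 -0.9 ] [0.45349149 0.13260222 0.22694109]
shift mm [-83.  261.2   0.3] turn [-1.66  1.44 -0.12] shift mm after turn [-88.8 257.2  32.5]
```

Call:
drive_tool(motion="0 -0.012 0.037 0.003 0 0 0; 0 -0.012 0.037 0.003 0 0 0; 0 -0.012 0.037 0.003 0 0 0; 0 -0.012 0.037 0.003 0 0 0; 0 -0.01 0.037 0.003 -0.2 0.2 0; 0 0 0 0 -0.4 0.4 0; 0 0 0 0 -0.5 0.4 0; 0 0 0 0 -0.5 0.4 0; 0 0 0 0 0 0 0; 0 0 0 0 0 0 0")

```text
clock: 14.12
tcp_pos: [0.6079, 0.0155, 0.2561]
tcp_rot: [-2.239, -1.551, -1.563]
contact_force: [1.0, 0.6, -1.1]
grip_width: 0.283
finger_force: 39.7
```

```bash
python3 - <<'E'
from h import *
s=state();print(s['clock'],s['joints'].round(2),s['tcp_pos'])
ins(40)
E
```

```text
14.125 [-0.43  0.2   2.24  1.58  0.84 -1.32] [0.60792149 0.01550053 0.25613786]
shift mm [-27.3  75.   -5.8] turn [-0.05  0.03 -0.09] shift mm after turn [-27.9  74.8  -5.5]
```

Call:
drive_tool(motion="0 -0.007 0.025 -0.002 0 0 0; 0 -0.007 0.025 -0.002 0 0 -0.05; 0 -0.007 0.015 -0.002 0 0 -0.05; 0 -0.007 0.01 0 0 0 0; 0 0 0 0 0 0 0; 0 0 0 0 0 0 0; 0 0 0 0 0 0 0")

```text
clock: 15.0
tcp_pos: [0.6553, -0.0453, 0.2763]
tcp_rot: [2.227, 1.559, 1.564]
contact_force: [-0.6, 0.3, 0.0]
grip_width: 0.283
finger_force: 39.7
```

```bash
python3 - <<'E'
from h import *
s=state();print(s['clock'],s['joints'].round(2),s['tcp_pos'],s['contact_force'].round(1))
ins(40)
b=snap('side','s5');a=snap('top','t5')
p,r=tool()
for k in(-145,-35): 
    w=p+r.apply(np.array([k,1,-7.5])/1000);print(k,w.round(3),proj('side',w).round(1),proj('top',w).round(1))
print('mouth',proj('side',M),proj('top',M))
a=cv2.resize(a[120:175,310:365],None,fx=7,fy=7,interpolation=2);b=cv2.resize(b[115:170,235:290],None,fx=7,fy=7,interpolation=2)
cv2.imwrite('pics/c5.png',np.hstack([b,a])[:,:,::-1])
E
```

```text
15.0 [-0.51  0.26  2.09  1.45  0.9  -1.22] [ 0.65530883 -0.04526254  0.27630883] [-0.6  0.3  0. ]
shift mm [0.4 0.6 0.7] turn [-0.03  0.01  0.02] shift mm after turn [0.4 0.6 0.7]
-145 [ 0.65  -0.152  0.178] [257.6 144.5] [344.1 145.7]
-35 [ 0.651 -0.074  0.256] [250.7 125.2] [314.1 137.7]
mouth [259.62383597 150.86532853] [353.66522745 148.12603707]
```

View pics/c5.png

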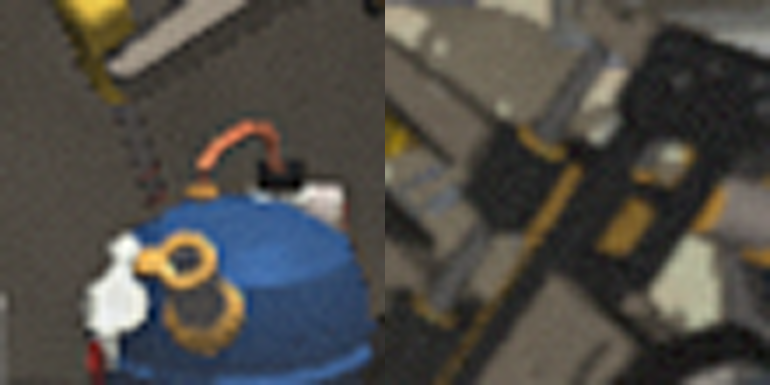

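The side crop shows the mouth at (187,258) and the shaft coming down to about (160,205). In the top crop the gripper hides the rod. I measure the shaft line in the side view by differencing.

```bash
python3 - <<'E'
from h import *
a=cv2.imread('pics/side0.png').astype(int);b=cv2.imread('pics/s5.png').astype(int)
d=(b-a)
for y in range(126,156): print(y,''.join('%4d'%v for v in (b.sum(2)-a.sum(2))[y,246:270]))
E
```

```text
126    3 -11 -68 -29 -52 -92 -74 -52 -52 -36 -34 -50 -31  -5 -13  -4   4   9 -10  -2 -10   2  -8  -3
127    6 -21 -68 -39 -13 -21 -32 -34 -29 -38 -28 -23 -31   9  22  -7   2   6 -12  -5  -4  14 -23   6
128    3  13   4   3 -12  -8  -3 -28 -40 -34 -50  13   9   3  -2 -17   5  10 -16   6 -15  12  -7   4
129    9   1   6 -10  -8  14   5 -14 -35  16  11 -14   0   3  16   2   1   4   0  -9 -10  -6  -1   3
130    3   0   2   0   8 -14   0   7  -3  -3  -2  -4  14  10 -16 -10 -10  11  -4 -10   9   6  -2   2
131   -8  12   1   0  10 -14  -8  23  -6 -32   0  10  -5 -16   8   6   2   3   0  -8  -2   2  -8   4
132    0   3   5  -8  -5 -35 -59   7  -6 -54   7  16  -7 -15  -2  13  -1   6   7 -10  10  -9  11  -3
133   -1 -22   1  -4   5  12  -2   9  -6   1   2  -1 -10   1  -3 -10  -1  11  -3  18  -4   3   4  11
134    7  -1  -6  -5  -6  -1   1 -10  13  -4 -17   7 -10 -28  31  -9   6  -4  -6   2  -4  -8 -21   4
135  -12  -5  15  -1   4  -3 -40 -38  11 -20 -54   7   4  -5  -4 -13  -7   5 -23   8  -5   2   1  -2
136  -13  -1   7  -6  -6  14  17 -21  -3   0 -18   6   7  13  -7  10  -7   2   3   2   7  
[... 1229 characters left out ...]
-9 -12   1  -3   2   5  11   2 -41-162-100-159-275-238-222-264-260-205 -94  -6  -3   8  -3   6
150   -8   2   9  -5  14   1  -7   1 -72-259-187-222-248-279-408-459-448-333-199 -23  30  20 -24 -40
151    3  -9   6 -10  11  20   4   6 -54-162-172-178-248-444-439-440-464-386-227 -79-150-102  28  33
152   -6 -13   4 -26  28 142 180 112 -51 -79-147-170-165-370-521-527-521-428-235-233-424-282  61 221
153    5 -15 -33 -56 207 536 516 325  74 239 -16-214-101-133-448-446-412-305-209-322-458-373-106 229
154   -9 -24 -28  99 405 568 519 415  24 -48-140-376-290-150-261-263-265-247-214-368-356-302-241  98
155  -19  36 194 412 582 528 531 524 371  99 -29-292-416-273-210-214-264-288 -73  67 106  87 -16 -38
```

```bash
sed -i 's/M=np.array(.*150\]);/M=np.array([.6463,-.180,.150]);/' h.py; python3 - <<'E'
from h import *
ins(5)
E
```

```text
shift mm [-34.7  -2.4  -1.9] turn [-0.03  0.01  0.02] shift mm after turn [-34.7  -2.3  -1.9]
```

Call:
drive_tool(motion="0 -0.015 -0.0024 -0.002 0 0 0; 0 -0.015 0 0 0 0 0; 0 -0.005 0 0 0 0 0; 0 -0.004 0 0 0 0 0; 0 -0.004 0 0 0 0 0; 0 0 0 0 0 0 0; 0 0 0 0 0 0 0")

```text
clock: 15.98
tcp_pos: [0.6524, -0.0759, 0.2463]
tcp_rot: [2.225, 1.559, 1.565]
contact_force: [0.4, -0.1, -0.7]
grip_width: 0.276
finger_force: 39.7
```

```bash
python3 - <<'E'
from h import *
s=state();p,r=tool();print('tool F',r.inv().apply(s['contact_force']).round(1))
ins(-3)
a=cv2.imread('pics/side0.png').astype(int);b=grab_frame('side').astype(int)[:,:,::-1]
for y in range(134,154): print(y,''.join('%4d'%v for v in (b.sum(2)-a.sum(2))[y,248:270]))
E
```

```text
tool F [-0.6 -0.   0.5]
shift mm [ 0.3 -0.5  0.2] turn [-0.02  0.01  0.02] shift mm after turn [ 0.3 -0.5  0.2]
134  -14 -11   2 -13 -50 -42 -39 -83 -71 -73 -50 -39 -10 -28 -22 -21  -5   6   3  -4 -11  -6
135    2  -9  -3 -34 -76 -37   5 -24 -42 -23 -30 -36 -32   0  -2   1 -11   5 -10   1  -8   5
136    2 -10  -2  18   7 -14   4  11 -27 -28 -16 -30 -40  -7  12   4  -2  -2   7   1   1   7
137    0  12   9   8   0 -30  12  55  -7  -9   1   4  -7   0 -14  10  -8  -2   1   1   0 -16
138   -3 -21   9  14  -3 -11   0  -4   2 -10 -28   6  20  -6   1  -8  -7  -6  -4   7  -1 -12
139   -5   0   5   5   7  -9  -2  -4   9   8  10  -6   8   3  -2  15   1  -8  14  -3  -2   4
140   -8   7   2  -8  -4  -3  15 -40 -37   4 -17 -10   8   6   1  -3  -6  -7  -4  -8   5 -26
141   -8   1  -7   7  -3   1  -4   8   0  -9 -18 -39   2  -5   0  -4   1   0  10  -9  -4   9
142    7  -6  12  12   2  -3  -3   6 -14  -8   0 -10   4  -1   7  -7   5  -7   9  -4 -18  -4
143    5   1   6 -14   0  -6  14   4 -34 -41   8  -8   3  -5  -7   7  -8  -5  -9   6  -7   0
144   -1  14  -3   5   2 -14  -8   2   8   5  -7 -61 -52  
[... 171 characters left out ...]
6 -81-102 -68 -36  18   2  -2   9   9  -2   4 -14
147   -6  -8  14  14  24  14  21  -9   7   2 -47-159-213 -64  18   9 -10  -3  11   5 -17   6
148  -10  11  25 -11 -91-116 -13  36  37 -24-131-340-498-286 -89 -50  -3   4   5   1   0   3
149   -7  11 -39-134-226-237-200-171-117-155-339-483-539-425-279-194 -94  -3   3  10  -2  -4
150    6  13 -78-223-256-245-296-405-286-265-343-412-510-499-452-320-202 -26  28  16 -22 -49
151   11  -9 -17-139-237-210-234-344-309-307-391-428-499-508-473-382-221 -80-150 -85  26  22
152   -3  -5  15  -5 -37 -36-152-263-325-359-345-417-505-513-515-430-242-241-419-295  61 223
153   -6 -36 120 335 263 128  -2  77-154-368-283-277-487-452-404-312-213-320-463-378-104 223
```

Call:
drive_tool(motion="0 -0.005 0 0 0 0 0; 0 -0.005 0 0 0 0 0; 0 0 0 0 0 0 0")

```text
clock: 16.4
tcp_pos: [0.6522, -0.0835, 0.2385]
tcp_rot: [2.227, 1.558, 1.564]
contact_force: [-0.1, 0.2, -0.7]
grip_width: 0.281
finger_force: 39.7
```

Call:
drive_tool(motion="0 -0.005 0 0 0 0 0; 0 -0.005 0 0 0 0 0; 0 0 0 0 0 0 0; 0 0 0 0 0 0 0")

```text
clock: 16.9
tcp_pos: [0.6522, -0.0904, 0.2319]
tcp_rot: [2.226, 1.558, 1.564]
contact_force: [-0.2, -0.8, -0.9]
grip_width: 0.28
finger_force: 39.7
```

```bash
python3 - <<'E'
from h import *
s=state();p,r=tool();print('tool F',r.inv().apply(s['contact_force']).round(1),r.inv().apply(s['torque']).round(2))
ins(-23)
E
```

```text
tool F [-1.2 -0.2 -0.1] [ 0.49 -0.53  0.12]
shift mm [ 0.7 -0.5  0.2] turn [-0.02  0.02  0.02] shift mm after turn [ 0.7 -0.5  0.2]
```

Call:
drive_tool(motion="0 -0.008 0 0 0 0 0; 0 -0.008 0 0 0 0 0; 0 -0.008 0 0 0 0 0; 0 -0.008 0 0 0 0 0; 0 0 0 0 0 0 0; 0 0 0 0 0 0 0")

```text
clock: 17.65
tcp_pos: [0.6519, -0.1131, 0.2094]
tcp_rot: [2.226, 1.558, 1.564]
contact_force: [-0.9, 0.0, -2.6]
grip_width: 0.279
finger_force: 39.7
```

```bash
python3 - <<'E'
from h import *
s=state();p,r=tool();print('tool F',r.inv().apply(s['contact_force']).round(1),r.inv().apply(s['torque']).round(2))
ins(-55)
E
```

```text
tool F [-1.8 -2.   0.6] [ 0.51 -0.52  0.13]
shift mm [ 0.7 -0.6  0.3] turn [-0.02  0.02  0.02] shift mm after turn [ 0.7 -0.6  0.3]
```

Call:
drive_tool(motion="0 -0.008 -0.0005 0 0 0 0; 0 -0.008 0 0 0 0 0; 0 -0.008 0 0 0 0 0; 0 -0.008 0 0 0 0 0; 0 -0.006 0 0 0 0 0; 0 -0.005 0 0 0 0 0; 0 0 0 0 0 0 0; 0 0 0 0 0 0 0")

```text
clock: 18.65
tcp_pos: [0.6513, -0.1431, 0.179]
tcp_rot: [2.226, 1.559, 1.565]
contact_force: [0.1, -1.0, -0.2]
grip_width: 0.279
finger_force: 39.7
```

Call:
drive_tool(motion="0 -0.004 0 0 0 0 0; 0 -0.004 0 0 0 0 0; 0 0 0 0 0 0 0")

```text
clock: 19.02
tcp_pos: [0.6512, -0.1491, 0.1729]
tcp_rot: [2.226, 1.558, 1.564]
contact_force: [-0.2, 0.8, -0.1]
grip_width: 0.279
finger_force: 39.7
```

```bash
python3 - <<'E'
from h import *
s=state();p,r=tool();print('tool F',r.inv().apply(s['contact_force']).round(1),r.inv().apply(s['torque']).round(2))
ins(-110)
E
```

```text
tool F [ 0.5 -0.5  0.3] [ 0.29 -0.45 -0.02]
shift mm [-3.1 -0.2  0.3] turn [-0.02  0.01  0.02] shift mm after turn [-3.1 -0.2  0.3]
```

Now gentle steps down to the stop.

Call:
drive_tool(motion="0 -0.002 0 0 0 0 0; 0 -0.002 0 0 0 0 0; 0 0 0 0 0 0 0")

```text
clock: 19.4
tcp_pos: [0.6512, -0.1503, 0.1718]
tcp_rot: [2.223, 1.561, 1.57]
contact_force: [-1.6, 5.1, 7.7]
grip_width: 0.284
finger_force: 39.7
```

Call:
drive_tool(motion="0 -0.002 0 0 0 0 0; 0 0 0 0 0 0 0; 0 0 0 0 0 0 0")

```text
clock: 19.77
tcp_pos: [0.6514, -0.1507, 0.1717]
tcp_rot: [2.221, 1.562, 1.574]
contact_force: [-2.2, 8.5, 12.8]
grip_width: 0.279
finger_force: 39.9
```

Call:
drive_tool(motion="0 -0.001 0 0 0 0 0; 0 0 0 0 0 0 0; 0 0 0 0 0 0 0")

```text
clock: 20.15
tcp_pos: [0.6514, -0.1507, 0.1716]
tcp_rot: [2.22, 1.563, 1.576]
contact_force: [-4.7, 10.3, 16.6]
grip_width: 0.279
finger_force: 39.9
```

```bash
python3 - <<'E'
from h import *
s=state();p,r=tool();print('tool F',r.inv().apply(s['contact_force']).round(1),r.inv().apply(s['torque']).round(2))
ins(-110)
a=cv2.imread('pics/t3.png');b=cv2.imread('pics/s3.png')
im=grab_frame('side'); cv2.imwrite('pics/s6.png',im[:,:,::-1])
h=cv2.cvtColor(im,cv2.COLOR_RGB2HSV)[120:165,235:290]
for y in range(0,45,1): print(120+y,''.join('Y' if 12<H<35 and S>110 and V>60 else 'B' if 100<H<125 and S>110 and V>35 else 'W' if S<60 and V>120 else '.' for H,S,V in h[y]))
E
```

```text
tool F [19.1 -0.2 -6.4] [0.18 2.85 0.07]
shift mm [-1.  -0.6  0.3] turn [-0.02 -0.07  0.04] shift mm after turn [-1.  -0.5  0.3]
120 ..............................................Y..WW.YYY
121 ...................................................WW.Y
122 ...................................................WW..
123 .....................................................W.
124 ...................................WW............Y...WW
125 ..................................WWWWW.........Y......
126 .................................WWWWWW................
127 ................................WWWWWWW................
128 ...............................WWWWWWW.................
129 ..............................WWWWWW...................
130 .............................WWWWWW....................
131 ...........................WWWWWWW.....................
132 ..........................WWWWWW...................W...
133 .........................WWWWWW..................WW....
134 ........................WWWWWW..................WWW....
135 .......................WWWWW...................WWW.....
136 .......
[... 1028 characters left out ...]
.WWWYYYYYYYY.....BBBBBBBBBBBBBBBBBBB....
154 ...............WWWW....YYYYY....BBBBBBBBBBBBBBBBBBB....
155 .............WWWWWWW.BB.YYYYY.....BBBBBBBBBBBBBBBBBB...
156 ............WWWWWWWW.BB.........Y..BBBBB.BBBBBB.BBBB...
157 ............WWWWWWWWWBB.........YY.BBBBB.BBBBB..BB.B...
158 W..........WWWWWWWWWW.B..........Y.BBBBBBBBBBBB...BB...
159 ............WWWWWWWWWBB.Y........Y.BBBBB.BBBB.BB..BB...
160 .............WWWWWWW.BB.Y.......YY.BBBBB.BBBBB.B.......
161 .............WWWWWW.BBB.YY.....YYY.BB.B.BBBB..B.....BB.
162 ..............WWW...B.BB.YYYYYYYY..BBBBBBBBB..B........
163 ..............WWW.BB..BB.YYYYYYYY.BBB.B.B.B.BB.B.B.....
164 ...............WWBB..BBB...YYYY...BBBBB.B...B.B........
```

Call:
drive_tool(motion="0 0.005 0 0 0 0 0; 0 0.015 0 0 0 0 0; 0 0.015 0 0 0 0 0; 0 0.015 0 0 0 0 0; 0 0.015 0 0 0 0 0; 0 0.015 0 0 0 0 0; 0 0.015 0 0 0 0 0; 0 0.015 0 0 0 0 0; 0 0.02 0 0 0 0 0; 0 0.02 0 0 0 0 0; 0 0.02 0 0 0 0 0; 0 0 0 0 0 0 0")

```text
clock: 21.7
tcp_pos: [0.6526, -0.0321, 0.2898]
tcp_rot: [2.222, 1.56, 1.566]
contact_force: [-0.2, -0.4, -0.7]
grip_width: 0.278
finger_force: 39.9
```

```bash
python3 - <<'E'
from h import *
s=state();p,r=tool();print(s['joints'].round(2),'tool F',r.inv().apply(s['contact_force']).round(1))
ins(50)
# final: rod x = world -y, tool down; tip over palette centre (.588,.15,.11)
x=np.array([0,1.,0]);z=np.array([0,0,-1.]);T=np.c_[x,np.cross(z,x),z]
P=np.array([.590,.145,.115])-T@np.array([-145,1,-7.5])/1000; print(P); go(P,x,z)
print('world delta',P-p)
E
```

```text
[-0.49  0.22  2.09  1.44  0.89 -1.19] tool F [-0.8 -0.3  0.1]
shift mm [-8.4 -0.2  0.3] turn [-0.02  0.    0.04] shift mm after turn [-8.4 -0.1  0.3]
[0.589  0.29   0.1075]
shift mm [  99.7 -298.7  204.7] turn [ 7.15 -7.04 -3.  ] shift mm after turn [322.1 -63.6 182.3]
world delta [-0.06357452  0.32213825 -0.18229232]
```

Call:
drive_tool(motion="0 0.03 -0.02 0 0 0 0; 0 0.03 -0.02 0 0 0 0; 0 0.02 -0.02 0 0.72 -0.7 -0.3; 0 0 0 0 0.72 -0.7 -0.3; 0 0 0 0 0.72 -0.7 -0.3; 0 0 0 0 0.72 -0.7 -0.3; 0 0 0 0 0.72 -0.7 -0.3; 0 0 0 0 0.72 -0.7 -0.3; 0 0 0 0 0.72 -0.7 -0.3; 0 0 0 0 0.72 -0.7 -0.3; 0 0 0 0 0.72 -0.7 -0.3; 0 0 0 0 0.72 -0.7 -0.3")

```text
clock: 23.2
tcp_pos: [0.6109, 0.0535, 0.3143]
tcp_rot: [-2.212, -2.218, 0.007]
contact_force: [0.1, -0.4, -0.7]
grip_width: 0.284
finger_force: 39.9
```

```bash
python3 - <<'E'
from h import *
s=state();print(s['joints'].round(2),s['clock'])
x=np.array([0,1.,0]);z=np.array([0,0,-1.])
go(np.array([.588,.29,.115]),x,z)
E
```

```text
[0.08 0.26 1.53 0.   1.35 0.08] 23.2
shift mm [236.  -20.4 200.2] turn [-0.09 -0.03  0.03] shift mm after turn [236.5 -22.9 199.3]
```

```bash
python3 - <<'E'
from h import *
x=np.array([-q,q,0]);z=np.array([0,0,-1.]);T=np.c_[x,np.cross(z,x),z]
P=np.array([.588,.145,.13])-T@np.array([-145,1,-7.5])/1000; print(P); go(P,x,z)
E
```

```text
[0.4847634 0.2468224 0.1225   ]
shift mm [ 193.1 -123.9  193.5] turn [-0.07 -0.06 -7.47] shift mm after turn [225.9  47.5 191.8]
```

Call:
drive_tool(motion="0 0.032 -0.021 0 0 0 -0.9; 0 0.034 -0.016 0 0 0 -0.9; 0 0.036 -0.012 0 0 0 -0.9; 0 0.037 -0.008 0 0 0 -0.9; 0 0.037 -0.004 0 0 0 -0.9; 0 0.03 0 0.02 0 0 -0.9; 0 0 0 0.03 0 0 -0.9; 0 0 0 0.03 0 0 -0.9; 0 0 0 0.03 0 0 -0.3; 0 0 0 0 0 0 0; 0 0 0 0 0 0 0")

```text
clock: 24.58
tcp_pos: [0.5028, 0.2447, 0.2071]
tcp_rot: [-1.198, -2.896, -0.005]
contact_force: [-0.7, 0.2, -0.5]
grip_width: 0.278
finger_force: 39.9
```

```bash
python3 - <<'E'
from h import *
s=state();print(s['joints'].round(2),s['clock'])
x=np.array([-q,q,0]);z=np.array([0,0,-1.])
go(np.array([.485,.247,.1225]),x,z)
E
```

```text
[ 0.45  0.26  1.78  0.01  1.1  -0.35] 24.575
shift mm [ 13.5 -10.9  84.7] turn [ 0.   -0.08  0.01] shift mm after turn [ 14.2 -10.9  84.6]
```

Call:
drive_tool(motion="0 0.006 -0.005 0.03 0 0 0; 0 0.006 -0.005 0.03 0 0 0; 0 0 0 0.02 0 -0.08 0; 0 0 0 0 0 0 0; 0 0 0 0 0 0 0; 0 0 0 0 0 0 0; 0 0 0 0 0 0 0")

```text
clock: 25.45
tcp_pos: [0.4867, 0.2466, 0.1272]
tcp_rot: [1.199, 2.903, 0.001]
contact_force: [-0.1, 0.7, -0.0]
grip_width: 0.274
finger_force: 39.9
```

```bash
python3 - <<'E'
from h import *
s=state();print(s['joints'].round(2),s['clock'],np.abs(s['joint_vel']).max(),s['finger_force'])
p,r=tool()
for k in(-145,-35):
    w=p+r.apply(np.array([k,1,-7.5])/1000);print(k,w.round(3),proj('side',w).round(1),proj('top',w).round(1))
a=snap('top','t7');b=snap('side','s7')
a0=cv2.imread('pics/top0.png')[:,:,::-1].astype(int);b0=cv2.imread('pics/side0.png')[:,:,::-1].astype(int)
t=proj('top',p+r.apply(np.array([-145,1,-7.5])/1000)).astype(int);u=proj('side',p+r.apply(np.array([-145,1,-7.5])/1000)).astype(int)
for n,im,o,c in(('top',a,a0,t),('side',b,b0,u)):
    d=np.abs(im.astype(int)-o).max(2);print(n,c)
    for y in range(c[1]-12,c[1]+14): print(y,''.join('#' if v>60 else '+' if v>35 else '.' for v in d[y,c[0]-25:c[0]+26]))
E
```

```text
[ 0.47  0.33  1.88 -0.    0.92 -0.32] 25.45 0.005299687895750067 39.92464005947113
-145 [0.59  0.145 0.135] [255.6 208.5] [223.5 176.6]
-35 [0.512 0.223 0.135] [284.8 229.1] [192.3 208.5]
top [223 176]
164 ++++++++++++###....................................
165 #+++###########+...................................
166 ##+++########+++...................................
167 ##+++########++##..................................
168 #++##########+####.................................
169 ++.##########+#+##+................................
170 ++.+########++##++#................................
171 #+++#############++.........+......................
172 ##++###+#++#########+....+#........................
173 ##+############+#####+..+##........................
174 ##+############+######++##+........................
175 ##++####+#####+###########.........................
176 ##+###++.+####+##########+.........................
177 ##+#++....####+########+++.........................
178 ##++......+###+#######++++.........................
179 ##++.......+##+######+++#+.........................
18
[... 1328 characters left out ...]
...+........................
210 ..........................##.......................
211 ..........................##.......................
212 ...................................................
213 ...................................................
214 ...................................................
215 ...................................................
216 ...................................................
217 ...................................................
218 ...................................................
219 ...................................................
220 ...................................................
221 ...................................................
```

```bash
python3 -c "
from workcell import *
print(job_done())"
```

```text
the job is handed in; nothing more can be done
None
```

The job is handed in at about 25 s, verdict not shown: the dust cover is aside, the rod went in to its stop (about 19 N) and came out, and the gripper holds it level with the tip about 13 cm above the palette.

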